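# Bolt the filter hatch shut against its new seal

### The arm

A 6-joint arm with a two-finger parallel gripper is mounted at the origin on a cart in front of the work surface, level with it; the furniture and walls round the work are solid. World frame = base frame: x ahead of the robot, y to its left, z up, the work surface at z = 0. Lengths are in mm, angles in rad, forces in N, time in s.
With the tool pointing down it reaches from about 300 to 775 mm from the base axis. Payload 14.6 kg.
Tool frame: the origin (TCP) lies midway between the tips of the shut fingers; the grasp point (between the pads) lies grip_depth behind it (grip_depth is the distance from the TCP to the grasp point, in mm); z points along the fingers, y is the line along which they close (so a half turn about z gives the same grasp; the last joint's range is limited). The gripper opens to 85 mm and grips with 20 to 120 N. Pads are 22 mm wide; open, the fingers measure 114 mm over their backs; the gripper's body (76 mm by 85 mm) begins 54 mm behind the grasp point. The pads swing forward as they close: fully open they stand 13 mm farther back than shut.
Start: joints at [-1.199, 0.3, 1.521, -0, 1.321, -0.067], TCP at [233.661, -497.887, 231.281] pointing down, gripper open.
Joint ranges: [-3.03, 3.03], [-0.79, 2.21], [0.23, 2.52], [-1.04, 4.18], [0, 3.07], [-2.55, 2.55]. Speed limits (rad/s): [2.22, 2.22, 2.57, 3.14, 3.14, 3.14].

### API

Orientations are given as a unit quaternion [x, y, z, w].
In Python, from station import * gives the robot as it stands. The module is installed in compiled form; this text tells all that it offers.
- The arm moves only by the shell command python3 -m pendant 'ROWS'. ROWS is JSON, a list of rows, each an object with "angular": the turn, a rotation vector about the world's x, y, z in degrees, a list of three; "xyz": the shift along the world's x, y, z in mm, a list of three; "claw": the closure in counts, from 0 (fully open) to 255 (shut). A call has 1 to 20 rows; each row is the pose to reach, as a shift and turn from the pose commanded when the call began; what a row does not reach only later rows make up. A row lasts 1/10 s, in which the tool goes at most 50 mm and 8.59 degrees, less where a joint would pass 70% of its speed; a pose out of reach is approached as far as the arm can. A call with a gripper value outside its range is refused whole. The fingers move at their own pace and stop on an object; the grip force is fixed at half the most. Time passes only in rows, so rows that repeat a pose let the fingers close. It gives the time, the measured TCP pose, the force, the opening and the grip force at its end, in the units of the state.
- get_obs(): the state, without advancing time (a new reading comes with each control period).
- get_image(name): name is "scene" or "top" or "wrist"; returns the picture (384x512x3 uint8, red, green, blue); there is no depth.
- camera_info(name): a dict with "fx", "fy", "cx", "cy" (pixels), "k1" (the pictures are not rectified: a ray, as slopes to the right and down, at radius r is drawn at 1 + k1 r^2 times it, then the intrinsics apply), "xyz" and "rotation" of the camera in the world. Camera axes: x right, y up, looking along -z (the intrinsics and any distortion apply to the point x, -y, -z); pixel columns grow to the right and rows downward; lengths in mm; the calibration is good to about 2 mm. A picture is of the moment at which its call begins: read the wrist's pose just before it. camera_info takes no time and is no camera call; for the wrist camera it gives the pose at the moment of the call.
- finish_job(): hands the job in; it is judged then, once.
The state is a dict: "time_s": time; "joint_pos": joint angles; "dq": joint speeds; "joint_torque": joint torques, N m; "tool_pos": TCP position; "orientation": TCP orientation; "wrist_force": force on the tool from outside, world axes, zero at the start; "ft_torque": the same for the moment, N m; "width": opening from 0.0 (shut) to 1.0 (fully open); "grip_force": force on a finger pad.
Only numpy, scipy, OpenCV 4.12 (cv2) and the standard library are available. Lean on these libraries where they do the work, as an engineer would, in place of code of your own. Each camera call takes 0.05 s, during which the arm holds its last target. There are 200 camera calls.

### The job

The hatch of the filter box has a new rubber seal and stands a little proud, so its barrel bolt no longer lines up with the strike. Bolt it shut: lift the handle out of the open notch, press the hatch down by the handle until the bolt slides through the strike as far as it goes, and lay the handle fully down in the other notch. Feel your way in, without ramming the bolt against the strike or the slot or crushing the seal, leave the tools and parts lying about undisturbed, and let go.

Things in the scene. Friction and masses are not known exactly. Their poses are not given: they have to be found in the camera images.
- filter_box: Grey sheet-steel filter box of a dust extractor, fixed to the bench, 276 x 346 mm, flat top 100 mm above the bench. Origin at the centre of its underside; x points away from the side with the louvres, z up; the hatch's hinge lies towards its +y side, the strike towards its -y side.
- strike_foot (a point): Point on the box's top below the near face of the strike, under the bolt's path. The strike is a steel plate 64 wide, 6 mm thick, with an opening 16 wide and 13.6 mm high for the 12 mm rod. It hangs on slotted screws: the opening's centre is 34 mm above this point give or take 5 mm; that setting is not reported and has to be felt. With the hatch level the rod is at 34 mm.
- hatch (a joint): Hinge of the grey hatch (172 x 216 mm, top face 118 mm above the bench when level) in the box's top, rad: 0 = level, grows as it is raised. It rests on its seal at about 0.0305, so the bolt's tip is about 7.5 mm too high. Pressing down on the upright handle lowers it: 4 to 17 N bring the bolt to the strike's opening. It rises again unless bolted, and lifts freely.
- hinge_line (a point): Middle of the hatch's hinge line, which runs along the box's x, 113 mm above the bench. The handle in the open notch is 139 mm from it, the strike 243 mm: the bolt's tip sinks about 1.7 mm for each mm that the upright handle is pressed down.
- barrel (a point): Point on the axis of the bolt's rod, fixed to the hatch, in line with the handle when open; 16 mm above the hatch's top face. Axes like the box's (tilted with the hatch): the bolt slides shut along its -y, the handle hangs to its -x, z is up. Guides and strip reach 12 mm above the axis and 14 mm to the handle's side.
- bolt (a joint): Slide of the steel barrel bolt along the barrel's -y, m: 0 = open notch, 0.050 = shut notch; the slot's ends stop the 8 mm stem at -0.002 and 0.052; the notches are 12 mm wide. The rod's tip (12 mm across, flat, edge just eased) meets the strike's face at 0.014. Friction 1 N, more once the seal loads it in the strike.
- bolt_turn (a joint): Turn of the bolt about its axis, rad: 0 = handle fully down in a notch, pointing to the barrel's -x and 20 degrees (0.349 rad) upward; grows as the handle is lifted, to 1.20 (89 degrees, almost upright). The strip between the notches lets the handle pass only above about 0.67. Let go, it falls by its weight, but not reliably once the bolt is loaded in the strike.
- knob (a point): Centre of the steel ball knob, 18 mm across, at the end of the handle, 48 mm from the rod's axis; the stem below it is 8 mm thick. It moves with the bolt. It has to turn between the fingers as the handle swings: hold it lightly (20 to 30 N); held hard, it lifts the hatch instead.
- seal: Black rubber seal bulb under the free edge of the hatch; origin in its middle, at its top. It carries the hatch and yields about 12 mm when pressed, from 8 N at rest to 20 N, before it is squashed flat.
- flat_driver: Flat screwdriver with an orange handle, 188 mm, lying on the box's top behind the hatch; a bystander. Origin at the middle of its underside.
- fixing_bolt: Loose hexagon-head bolt, 74 mm, lying on the front strip of the box's top, hinge-side half; a bystander. Origin at the middle of its underside.
- allen_key: Hex key, 114 mm, lying on the front strip of the box's top, strike-side half; a bystander. Origin at the middle of its underside.
- old_seal: Black rubber seal ring, 68 mm across, on the bench beside the hinge side of the box; a bystander. Origin at the middle of its underside.
- threadlock_bottle: Small red bottle, 30 x 92 mm, standing on the bench beside the strike side of the box; a bystander. Origin at the middle of its underside.
- tape_roll: Roll of black tape, 62 x 19 mm, on the bench beside the strike side of the box; a bystander. Origin at the middle of its underside.
- open_spanner: Spanner, 233 mm, lying on the bench in front of the box; a bystander. Origin at the middle of its underside.

How it is judged (in metres and radians):
On the way, in this order (a step that is already met when the one before it is completed fails the run):
1. the handle is lifted out of the open notch (value of joint bolt_turn above 0.7 rad and value of joint bolt below 0.012 m), for 0.1 s.
2. the bolt is through the strike with the hatch held down (value of joint bolt above 0.03 m and value of joint hatch below 0.029 rad), for 0.1 s.
At the end, for the whole second after the job is handed in: The bolt is at the shut notch (slide 0.046 to 0.054 m, so its tip stands about 30 mm through the strike), the handle lies down in that notch (turn below 0.15 rad), the hatch is down (below 0.029 rad) and nothing moves (value of joint bolt between 0.046 and 0.054 m and value of joint bolt_turn below 0.15 rad and value of joint hatch below 0.029 rad and velocity of joint bolt below 0.01 m/s and velocity of joint bolt_turn below 0.1 rad/s); the robot touches nothing.
It fails at once if the tip of the bolt is rammed against the strike (over 30 N) (contact force between any of nose, nose_face and anything else above 30 N).
It fails at once if the handle's stem is forced against the slot or notches (over 35 N) (contact force between stem and anything else above 35 N).
It fails at once if the seal is crushed (over 40 N) (contact force between seal and anything else above 40 N).
It fails at once if a tool or part lying about is moved by more than 40 mm (distance of any of flat_driver, fixing_bolt, allen_key, old_seal, threadlock_bottle, tape_roll, open_spanner from where it was at the start of the episode above 0.04 m).
It also fails if it takes over 58 s, if anything falls off the work surface, if the arm or the gripper's body presses on something with over 40 N, if the wrist force passes 120 N, or if a joint passes its speed limit or range.

## Working session

There is one attempt and no reset: what is moved stays moved. The work goes in short steps, Python scripts to look and compute and a shell command to move; the robot and the scene stay as the last step left them, time stands still between calls to the robot, and variables do not carry over. Pictures are saved under pics/ and viewed, at most 10 in all, crops included, and the job is handed in when it is done.

```bash
mkdir -p pics; python3 - <<'E'
from station import *
import cv2
o=get_obs();print({k:o[k] for k in('time_s','tool_pos','orientation','width','wrist_force','grip_force')})
for n in('scene','top','wrist'):
    print(n,camera_info(n)); cv2.imwrite(f'pics/{n}0.png',get_image(n)[:,:,::-1])
E
```

```text
{'time_s': 0.0, 'tool_pos': array([ 233.56118441, -497.68132535,  230.706342  ]), 'orientation': array([ 9.76032719e-01,  2.17623003e-01, -9.31405894e-05, -5.92677528e-04]), 'width': 0.9990841983870992, 'wrist_force': array([0.01004503, 0.02272572, 0.16598643]), 'grip_force': 0.0}
scene {'fx': 383.12356260340795, 'fy': 383.12356260340795, 'cx': 258.6172745110939, 'cy': 185.0515834033324, 'k1': -0.006429880503244705, 'xyz': array([ 288.67323878, -444.33430068,  771.4156864 ]), 'rotation': array([ 0.32381403, -0.08894214, -0.22947304,  0.91355125])}
top {'fx': 376.32603321246216, 'fy': 376.32603321246216, 'cx': 256.8913989885873, 'cy': 185.48281855663407, 'k1': -0.09079475320515246, 'xyz': array([ 385.61745699,   32.827161  , 1035.39224197]), 'rotation': array([ 0.05855801, -0.06950796, -0.69878633,  0.70953314])}
wrist {'fx': 266.22850664713945, 'fy': 266.22850664713945, 'cx': 253.46960656687546, 'cy': 187.8159152441076, 'k1': -0.0006002543791171657, 'xyz': array([ 296.57521707, -468.58629238,  373.14926392]), 'rotation': array([-0.11628823,  0.07453509, -0.53111569,  0.83596513])}
```

View pics/scene0.png

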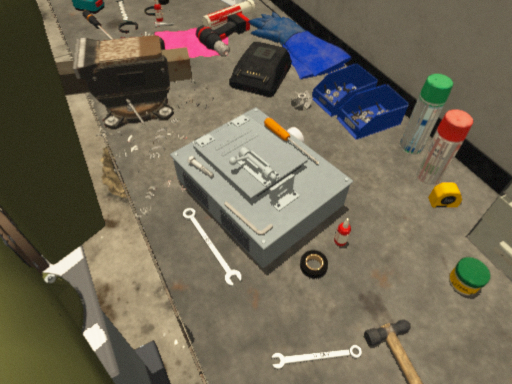

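View pics/top0.png

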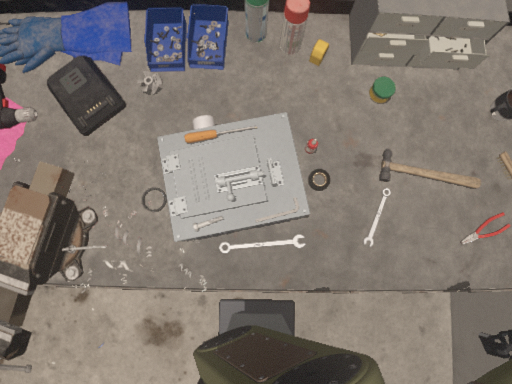

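Both pictures show the box: in top at (158-308, 113-240), hinge on the left, strike right, and the handle pointing to the robot near (230,195). I'll enlarge both.

```bash
python3 - <<'E'
import cv2
a=cv2.imread('pics/top0.png')[105:245,150:320]; cv2.imwrite('pics/topc.png',cv2.resize(a,None,fx=4,fy=4,interpolation=cv2.INTER_CUBIC))
a=cv2.imread('pics/scene0.png')[105:255,170:355]; cv2.imwrite('pics/scenec.png',cv2.resize(a,None,fx=4,fy=4,interpolation=cv2.INTER_CUBIC))
E
```

```text
(no output)
```

View pics/topc.png

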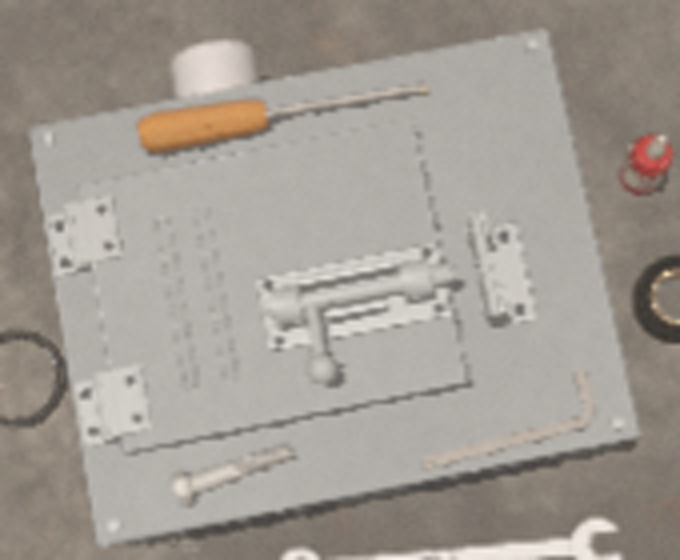

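View pics/scenec.png

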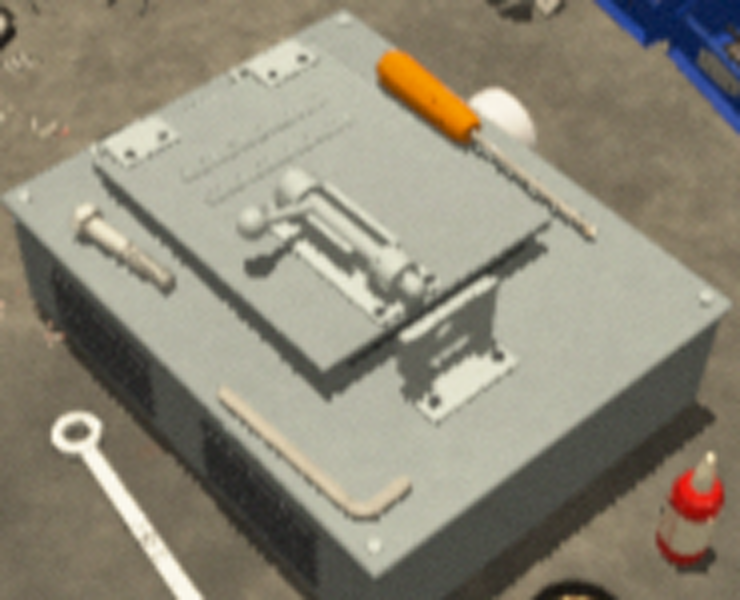

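Top crop: box corners (32,130),(547,32),(637,440),(104,545), knob (325,370), rod (285,305)-(460,283). Scene crop: corners (345,15),(728,303),(378,578),(5,200), knob (252,221).

```bash
cat >h.py <<'E'
from station import *
import numpy as np
from scipy.spatial.transform import Rotation as R
def ray(ci,u,v):
    d=np.array([(u-ci['cx'])/ci['fx'],(v-ci['cy'])/ci['fy']]); s=d.copy()
    for _ in range(10): s=d/(1+ci['k1']*(s@s))
    r=R.from_quat(ci['rotation']).apply([s[0],-s[1],-1]); return np.array(ci['xyz']),r/np.linalg.norm(r)
def plane(ci,u,v,z):
    o,r=ray(ci,u,v); return o+r*(z-o[2])/r[2]
def tri(a,b):
    (o,r),(p,q)=a,b; s=np.linalg.lstsq(np.c_[r,-q],p-o,rcond=None)[0]
    x,y=o+s[0]*r,p+s[1]*q; return (x+y)/2,np.linalg.norm(x-y)
E
python3 - <<'E'
from h import *
np.set_printoptions(precision=1,suppress=True)
T,S=camera_info('top'),camera_info('scene')
ft=lambda u,v:((u+.5)/4-.5+150,(v+.5)/4-.5+105)
fs=lambda u,v:((u+.5)/4-.5+170,(v+.5)/4-.5+105)
tc=[(32,130),(547,32),(637,440),(104,545)];sc=[(345,15),(728,303),(378,578),(5,200)]
t=np.array([plane(T,*ft(*p),100) for p in tc]);s=np.array([plane(S,*fs(*p),100) for p in sc])
print(t,s,sep='\n')
for m in(t,s,(t+s)/2):
    c=m.mean(0); ex=(m[0]+m[1]-m[2]-m[3])[:2]; ey=(m[0]-m[1]+m[3]-m[2])[:2]
    print('c',c,'yaw x',np.degrees(np.arctan2(ex[1],ex[0])),'yaw y',np.degrees(np.arctan2(-ey[0],ey[1])),np.linalg.norm(ex)/2,np.linalg.norm(ey)/2)
k,e=tri(ray(T,*ft(325,370)),ray(S,*fs(252,221)));print('knob',k,e)
print('rod', plane(T,*ft(285,305),138),plane(T,*ft(455,284),140))
print('knob plane',plane(T,*ft(325,370),155),plane(S,*fs(252,221),155))
E
```

```text
[[ 680.6  279.1  100. ]
 [ 753.7  -55.5  100. ]
 [ 485.3 -111.7  100. ]
 [ 415.   218.1  100. ]]
[[ 679.6  272.1  100. ]
 [ 753.9  -54.4  100. ]
 [ 489.5 -116.7  100. ]
 [ 416.5  215.2  100. ]]
c [583.7  82.5 100. ] yaw x 12.372237058759394 yaw y 12.18268079547446 273.38926718643734 339.8271889415126
c [584.9  79.  100. ] yaw x 12.74126706178186 yaw y 12.6179224062544 270.38335189465266 337.31282497819547
c [584.3  80.8 100. ] yaw x 12.555732078089735 yaw y 12.399493524941096 271.8848997266226 338.5675648368292
knob [518.3  81.1 157.7] 1.1153169748006335
rod [560.2 107.6 138. ] [574.6   4.6 140. ]
knob plane [518.2  81.4 155. ] [519.9  83.3 155. ]
```

```bash
python3 -c "
import station;print([x for x in dir(station) if x[0]!='_'])"
R='{"xyz":[285,580,0],"angular":[0,0,-12.6],"claw":0}'
python3 -m pendant '[{"xyz":[285,580,0],"angular":[0,0,-12.6],"claw":0},{"xyz":[285,580,0],"angular":[0,0,-12.6],"claw":0},{"xyz":[285,580,0],"angular":[0,0,-12.6],"claw":0},{"xyz":[285,580,0],"angular":[0,0,-12.6],"claw":0},{"xyz":[285,580,0],"angular":[0,0,-12.6],"claw":0},{"xyz":[285,580,0],"angular":[0,0,-12.6],"claw":0},{"xyz":[285,580,0],"angular":[0,0,-12.6],"claw":0},{"xyz":[285,580,0],"angular":[0,0,-12.6],"claw":0},{"xyz":[285,580,0],"angular":[0,0,-12.6],"claw":0},{"xyz":[285,580,0],"angular":[0,0,-12.6],"claw":0},{"xyz":[285,580,0],"angular":[0,0,-12.6],"claw":0},{"xyz":[285,580,0],"angular":[0,0,-12.6],"claw":0},{"xyz":[285,580,0],"angular":[0,0,-12.6],"claw":0},{"xyz":[285,580,0],"angular":[0,0,-12.6],"claw":0},{"xyz":[285,580,0],"angular":[0,0,-12.6],"claw":0},{"xyz":[285,580,0],"angular":[0,0,-12.6],"claw":0},{"xyz":[285,580,0],"angular":[0,0,-12.6],"claw":0}]'
python3 - <<'E'
from h import *
import cv2
c=camera_info('wrist');print(c);cv2.imwrite('pics/w1.png',get_image('wrist')[:,:,::-1])
E
```

```text
['MotionError', 'camera_info', 'finish_job', 'get_image', 'get_obs', 'grip_depth']
time_s: 1.85
tool_pos: [518.4, 81.0, 231.4]
orientation: [0.994, 0.108, 0.0, 0.0]
wrist_force: [-0.6, -0.7, -0.2]
width: 0.999
grip_force: 0.0
{'fx': 266.22850664713945, 'fy': 266.22850664713945, 'cx': 253.46960656687546, 'cy': 187.8159152441076, 'k1': -0.0006002543791171657, 'xyz': array([586.25596496,  95.86285129, 373.83190675]), 'rotation': array([-0.10775473,  0.08632977, -0.62031097,  0.77210776])}
```

View pics/w1.png

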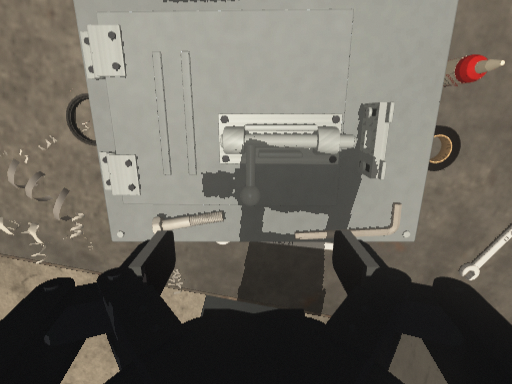

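Wrist picture: knob at (250,196), stem up to (250,148), rod from (222,139) to (355,142), strike plate at (370,140).

```bash
python3 - <<'E'
from h import *
np.set_printoptions(precision=1,suppress=True)
W,T,S=[camera_info(n) for n in('wrist','top','scene')]
print(grip_depth)
k=ray(W,250,196)
print(plane(W,250,196,155),tri(k,ray(T,230.9,197.1)),tri(k,ray(S,232.6,159.9)))
a,b=plane(W,235,139,138),plane(W,350,142,140);print(a,b,np.degrees(np.arctan2(b[0]-a[0],a[1]-b[1])))
for z in (110,130,150): print(plane(W,388,103,z),plane(W,383,178,z))
E
```

```text
18.700000000000003
[517.8  83.8 155. ] (array([518. ,  82.5, 154.8]), np.float64(2.5018171732924106)) (array([518.8,  83.3, 155.9]), np.float64(1.8796040864019758))
[560.8 106.7 138. ] [580.    8.3 140. ] 11.078914090330134
[621.9 -26.6 110. ] [551.7 -47.1 110. ]
[619.2 -17.3 130. ] [554.3 -36.3 130. ]
[616.5  -8.  150. ] [557.  -25.5 150. ]
```

```bash
python3 -m pendant '[{"xyz":[-0.5,1,-95],"angular":[0,0,0],"claw":0},{"xyz":[-0.5,1,-95],"angular":[0,0,0],"claw":0},{"xyz":[-0.5,1,-95],"angular":[0,0,0],"claw":0},{"xyz":[-0.5,1,-95],"angular":[0,0,0],"claw":100},{"xyz":[-0.5,1,-95],"angular":[0,0,0],"claw":170},{"xyz":[-0.5,1,-95],"angular":[0,0,0],"claw":190},{"xyz":[-0.5,1,-95],"angular":[0,0,0],"claw":190},{"xyz":[-0.5,1,-95],"angular":[0,0,0],"claw":190},{"xyz":[-0.5,1,-95],"angular":[0,0,0],"claw":190}]'
python3 -m pendant '[{"xyz":[0,0,0],"angular":[0,0,0],"claw":198},{"xyz":[0,0,0],"angular":[0,0,0],"claw":198},{"xyz":[0,0,0],"angular":[0,0,0],"claw":198}]'
python3 - <<'E'
from h import *
import cv2
cv2.imwrite('pics/w2.png',get_image('wrist')[:,:,::-1])
E
```

```text
time_s: 2.8
tool_pos: [518.3, 83.1, 136.6]
orientation: [0.994, 0.109, 0.0, -0.0]
wrist_force: [0.3, 0.3, -0.8]
width: 0.254
grip_force: 0.0
time_s: 3.1
tool_pos: [518.2, 83.2, 136.3]
orientation: [0.994, 0.109, -0.0, -0.0]
wrist_force: [0.2, 1.1, 1.2]
width: 0.224
grip_force: 0.4
```

View pics/w2.png

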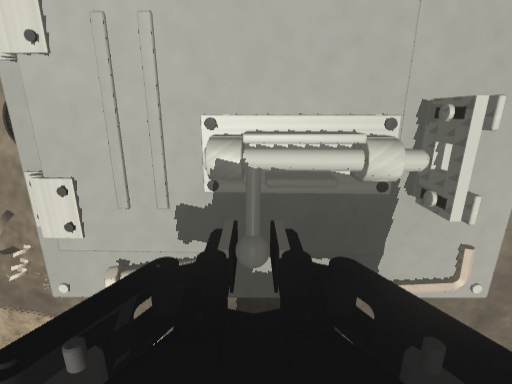

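The knob sits at (253,250), centred between the pads. Closing on it gently.

```bash
python3 -m pendant '[{"xyz":[0,0,0],"angular":[0,0,0],"claw":203},{"xyz":[0,0,0],"angular":[0,0,0],"claw":203},{"xyz":[0,0,0],"angular":[0,0,0],"claw":203}]'
python3 -m pendant '[{"xyz":[0,0,0],"angular":[0,0,0],"claw":206},{"xyz":[0,0,0],"angular":[0,0,0],"claw":206},{"xyz":[0,0,0],"angular":[0,0,0],"claw":206}]'
```

```text
time_s: 3.45
tool_pos: [518.2, 83.1, 136.3]
orientation: [0.994, 0.109, 0.0, -0.0]
wrist_force: [1.0, 1.0, -0.0]
width: 0.205
grip_force: 2.2
time_s: 3.75
tool_pos: [518.2, 83.1, 136.3]
orientation: [0.994, 0.109, 0.0, -0.0]
wrist_force: [0.8, 0.3, 0.1]
width: 0.195
grip_force: 11.5
```

```bash
python3 -m pendant '[{"xyz":[0,0,0],"angular":[0,0,0],"claw":210},{"xyz":[0,0,0],"angular":[0,0,0],"claw":210},{"xyz":[0,0,0],"angular":[0,0,0],"claw":210}]'
python3 - <<'E'
import numpy as np
# arc of knob about rod axis: horizontal offsets along ex, dz vs start
ex=np.array([np.cos(np.radians(12.3)),np.sin(np.radians(12.3))])
for t in np.radians([20,30,40,50,60,70,80,86,89]):
    h=48*(np.cos(np.radians(20))-np.cos(t)); print(np.degrees(t).round(),(h*ex).round(1),round(48*(np.sin(t)-np.sin(np.radians(20))),1))
E
```

```text
time_s: 4.05
tool_pos: [518.2, 83.1, 136.3]
orientation: [0.994, 0.109, 0.0, 0.0]
wrist_force: [0.9, -1.4, 0.3]
width: 0.183
grip_force: 29.1
20.0 [0. 0.] 0.0
30.0 [3.5 0.8] 7.6
40.0 [8.1 1.8] 14.4
50.0 [13.9  3. ] 20.4
60.0 [20.6  4.5] 25.2
70.0 [28.   6.1] 28.7
80.0 [35.9  7.8] 30.9
86.0 [40.8  8.9] 31.5
89.0 [43.3  9.4] 31.6
```

```bash
python3 -m pendant '[{"xyz":[1.5,0.3,3.8],"angular":[0,0,0],"claw":209},{"xyz":[3.5,0.8,7.6],"angular":[0,0,0],"claw":209},{"xyz":[5.7,1.2,11.1],"angular":[0,0,0],"claw":209},{"xyz":[8.1,1.8,14.4],"angular":[0,0,0],"claw":209},{"xyz":[8.1,1.8,14.4],"angular":[0,0,0],"claw":209}]'
python3 -m pendant '[{"xyz":[2.8,0.6,3.1],"angular":[0,0,0],"claw":209},{"xyz":[5.8,1.2,6],"angular":[0,0,0],"claw":209},{"xyz":[9,2,8.5],"angular":[0,0,0],"claw":209},{"xyz":[12.5,2.7,10.8],"angular":[0,0,0],"claw":209},{"xyz":[16.1,3.4,12.6],"angular":[0,0,0],"claw":209},{"xyz":[19.9,4.3,14.3],"angular":[0,0,0],"claw":209},{"xyz":[19.9,4.3,14.3],"angular":[0,0,0],"claw":209}]'
```

```text
time_s: 4.55
tool_pos: [526.7, 85.0, 151.1]
orientation: [0.994, 0.109, 0.0, -0.0]
wrist_force: [-2.4, 0.7, -1.1]
width: 0.187
grip_force: 28.8
time_s: 5.25
tool_pos: [546.7, 89.3, 165.2]
orientation: [0.994, 0.109, 0.0, 0.0]
wrist_force: [-1.0, -0.9, -1.9]
width: 0.179
grip_force: 28.7
```

```bash
python3 -m pendant '[{"xyz":[4,0.9,1.2],"angular":[0,0,0],"claw":209},{"xyz":[7.9,1.7,2.2],"angular":[0,0,0],"claw":209},{"xyz":[11,2.4,2.7],"angular":[0,0,0],"claw":209},{"xyz":[11,2.4,2.7],"angular":[0,0,0],"claw":209},{"xyz":[11,2.4,2.7],"angular":[0,0,0],"claw":209}]'
python3 - <<'E'
from h import *
import cv2
print(get_obs()['wrist_force'])
a=get_image('wrist')[60:330,130:512];b=get_image('scene')[125:220,200:325]
a=cv2.resize(a,None,fx=2,fy=2)[:,:,::-1]; cv2.imwrite('pics/w3.png',a)
cv2.imwrite('pics/s3.png',cv2.resize(b,None,fx=6,fy=6,interpolation=cv2.INTER_CUBIC)[:,:,::-1])
E
```

```text
time_s: 5.75
tool_pos: [557.2, 91.6, 167.7]
orientation: [0.994, 0.109, 0.0, 0.0]
wrist_force: [-1.9, -0.8, -0.1]
width: 0.181
grip_force: 28.8
[-1.91299851 -0.84221356 -0.05654124]
```

View pics/w3.png

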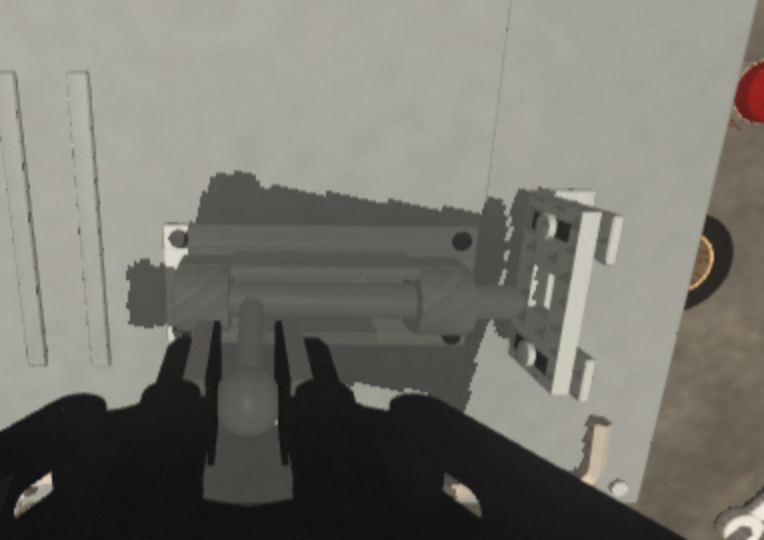

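The handle stands upright, the knob held between the pads at (247,400), and the rod tip points at the strike opening near (540,295). Sliding 10 mm towards it.

```bash
python3 -m pendant '[{"xyz":[0.6,-3,0.1],"angular":[0,0,0],"claw":209},{"xyz":[1.3,-6,0.2],"angular":[0,0,0],"claw":209},{"xyz":[2.1,-9.8,0.3],"angular":[0,0,0],"claw":209},{"xyz":[2.1,-9.8,0.3],"angular":[0,0,0],"claw":209},{"xyz":[2.1,-9.8,0.3],"angular":[0,0,0],"claw":209}]'
python3 -m pendant '[{"xyz":[0.1,-0.5,-1],"angular":[0,0,0],"claw":209},{"xyz":[0.1,-0.5,-2],"angular":[0,0,0],"claw":209},{"xyz":[0.1,-0.5,-2],"angular":[0,0,0],"claw":209},{"xyz":[0.1,-0.5,-2],"angular":[0,0,0],"claw":209},{"xyz":[0.1,-0.5,-2],"angular":[0,0,0],"claw":209}]'
```

```text
time_s: 6.35
tool_pos: [559.4, 81.5, 168.1]
orientation: [0.994, 0.109, 0.0, 0.0]
wrist_force: [-2.1, -1.0, -0.2]
width: 0.185
grip_force: 28.8
time_s: 6.85
tool_pos: [559.4, 81.4, 166.2]
orientation: [0.994, 0.109, 0.0, 0.0]
wrist_force: [-4.2, -1.4, 5.5]
width: 0.183
grip_force: 29.1
```

```bash
python3 -m pendant '[{"xyz":[0.5,-2,0],"angular":[0,0,0],"claw":209},{"xyz":[0.9,-4,0],"angular":[0,0,0],"claw":209},{"xyz":[1.1,-5,0],"angular":[0,0,0],"claw":209},{"xyz":[1.1,-5,0],"angular":[0,0,0],"claw":209}]'
python3 -m pendant '[{"xyz":[0.2,-1,0],"angular":[0,0,0],"claw":209},{"xyz":[0.2,-1,0],"angular":[0,0,0],"claw":209}]'
```

```text
time_s: 7.25
tool_pos: [560.1, 77.8, 166.0]
orientation: [0.994, 0.109, -0.0, -0.001]
wrist_force: [-6.1, 11.8, 4.8]
width: 0.182
grip_force: 29.3
time_s: 7.45
tool_pos: [560.1, 77.6, 166.0]
orientation: [0.994, 0.11, -0.0, -0.002]
wrist_force: [-8.7, 17.9, 5.1]
width: 0.184
grip_force: 29.7
```

```bash
python3 -m pendant '[{"xyz":[-0.3,1.5,0],"angular":[0,0,0],"claw":209},{"xyz":[-0.3,1.4,-0.4],"angular":[0,0,0],"claw":209},{"xyz":[-0.3,1.3,-0.8],"angular":[0,0,0],"claw":209},{"xyz":[-0.3,1.2,-0.8],"angular":[0,0,0],"claw":209}]'
python3 -m pendant '[{"xyz":[0,-0.1,-0.4],"angular":[0,0,0],"claw":209},{"xyz":[0,-0.2,-0.8],"angular":[0,0,0],"claw":209},{"xyz":[0,-0.2,-0.8],"angular":[0,0,0],"claw":209}]'
```

```text
time_s: 7.85
tool_pos: [560.3, 77.8, 165.8]
orientation: [0.994, 0.109, 0.0, -0.001]
wrist_force: [-7.2, 10.1, 10.5]
width: 0.18
grip_force: 29.6
time_s: 8.15
tool_pos: [560.4, 77.7, 165.4]
orientation: [0.994, 0.11, 0.001, -0.001]
wrist_force: [-8.4, 11.0, 12.6]
width: 0.184
grip_force: 29.8
```

```bash
python3 -m pendant '[{"xyz":[-0.2,0.9,0],"angular":[0,0,0],"claw":209},{"xyz":[-0.2,0.9,-0.4],"angular":[0,0,0],"claw":209},{"xyz":[-0.2,0.9,-0.4],"angular":[0,0,0],"claw":209}]'
python3 -m pendant '[{"xyz":[0,-0.1,-0.4],"angular":[0,0,0],"claw":209},{"xyz":[0,-0.2,-0.8],"angular":[0,0,0],"claw":209},{"xyz":[0,-0.2,-0.8],"angular":[0,0,0],"claw":209}]'
```

```text
time_s: 8.45
tool_pos: [560.3, 77.7, 164.7]
orientation: [0.994, 0.109, 0.0, -0.0]
wrist_force: [-5.1, 3.9, 9.5]
width: 0.187
grip_force: 29.5
time_s: 8.75
tool_pos: [560.4, 77.5, 164.1]
orientation: [0.994, 0.109, 0.001, -0.0]
wrist_force: [-6.0, 3.9, 12.3]
width: 0.183
grip_force: 29.5
```

```bash
python3 -m pendant '[{"xyz":[0,-0.2,-0.4],"angular":[0,0,0],"claw":209},{"xyz":[0,-0.4,-0.7],"angular":[0,0,0],"claw":209},{"xyz":[0,-0.4,-0.7],"angular":[0,0,0],"claw":209}]'
python3 -m pendant '[{"xyz":[0,-0.2,-0.4],"angular":[0,0,0],"claw":209},{"xyz":[0,-0.4,-0.7],"angular":[0,0,0],"claw":209},{"xyz":[0,-0.4,-0.7],"angular":[0,0,0],"claw":209}]'
```

```text
time_s: 9.05
tool_pos: [560.4, 77.3, 163.6]
orientation: [0.994, 0.109, 0.001, -0.001]
wrist_force: [-7.1, 5.1, 13.0]
width: 0.183
grip_force: 29.7
time_s: 9.35
tool_pos: [560.4, 77.0, 163.1]
orientation: [0.994, 0.109, 0.001, -0.001]
wrist_force: [-7.8, 6.5, 15.2]
width: 0.186
grip_force: 29.8
```

```bash
python3 -m pendant '[{"xyz":[1,0,-0.3],"angular":[0,0,0],"claw":209},{"xyz":[2,0,-0.6],"angular":[0,0,0],"claw":209},{"xyz":[2,0,-0.6],"angular":[0,0,0],"claw":209}]'
python3 -m pendant '[{"xyz":[0,-0.2,-0.4],"angular":[0,0,0],"claw":209},{"xyz":[0,-0.3,-0.7],"angular":[0,0,0],"claw":209},{"xyz":[0,-0.3,-0.7],"angular":[0,0,0],"claw":209}]'
```

```text
time_s: 9.65
tool_pos: [562.5, 77.1, 162.3]
orientation: [0.994, 0.109, 0.001, -0.001]
wrist_force: [-5.9, 6.6, 13.3]
width: 0.184
grip_force: 29.9
time_s: 9.95
tool_pos: [562.5, 76.7, 161.9]
orientation: [0.994, 0.109, 0.001, -0.001]
wrist_force: [-6.8, 5.3, 13.7]
width: 0.185
grip_force: 30.0
```

```bash
python3 -m pendant '[{"xyz":[0,-0.2,-0.4],"angular":[0,0,0],"claw":209},{"xyz":[0,-0.3,-0.7],"angular":[0,0,0],"claw":209},{"xyz":[0,-0.3,-0.7],"angular":[0,0,0],"claw":209}]'
python3 -m pendant '[{"xyz":[0,-0.2,-0.4],"angular":[0,0,0],"claw":209},{"xyz":[0,-0.3,-0.7],"angular":[0,0,0],"claw":209},{"xyz":[0,-0.3,-0.7],"angular":[0,0,0],"claw":209}]'
```

```text
time_s: 10.25
tool_pos: [562.6, 75.6, 161.0]
orientation: [0.994, 0.109, 0.001, -0.0]
wrist_force: [-4.3, -0.7, 12.3]
width: 0.183
grip_force: 29.9
time_s: 10.55
tool_pos: [562.7, 75.2, 160.4]
orientation: [0.994, 0.109, 0.001, 0.0]
wrist_force: [-5.6, -0.3, 13.4]
width: 0.18
grip_force: 29.9
```

The force along the bolt dropped: the tip entered at z≈161. Sliding on gently.

```bash
python3 -m pendant '[{"xyz":[0,0,0.2],"angular":[0,0,0],"claw":209},{"xyz":[0.4,-2,0.2],"angular":[0,0,0],"claw":209},{"xyz":[0.8,-4,0.2],"angular":[0,0,0],"claw":209},{"xyz":[0.8,-4,0.2],"angular":[0,0,0],"claw":209}]'
python3 -m pendant '[{"xyz":[0.4,-2,0],"angular":[0,0,0],"claw":209},{"xyz":[0.9,-4,0],"angular":[0,0,0],"claw":209},{"xyz":[0.9,-4,0],"angular":[0,0,0],"claw":209}]'
```

```text
time_s: 10.95
tool_pos: [563.5, 71.0, 160.6]
orientation: [0.994, 0.109, 0.001, 0.0]
wrist_force: [-4.6, -1.1, 13.8]
width: 0.185
grip_force: 29.9
time_s: 11.25
tool_pos: [564.4, 67.0, 160.5]
orientation: [0.994, 0.109, 0.001, 0.0]
wrist_force: [-4.1, -2.5, 13.6]
width: 0.185
grip_force: 29.9
```

```bash
python3 -m pendant '[{"xyz":[0.7,-3.3,0],"angular":[0,0,0],"claw":209},{"xyz":[1.5,-6.6,-0.1],"angular":[0,0,0],"claw":209},{"xyz":[2.2,-10,-0.1],"angular":[0,0,0],"claw":209},{"xyz":[3,-13.3,-0.2],"angular":[0,0,0],"claw":209},{"xyz":[3.7,-16.6,-0.2],"angular":[0,0,0],"claw":209},{"xyz":[4.4,-20,-0.3],"angular":[0,0,0],"claw":209},{"xyz":[4.4,-20,-0.3],"angular":[0,0,0],"claw":209}]'
python3 -m pendant '[{"xyz":[0.4,-2,0],"angular":[0,0,0],"claw":209},{"xyz":[0.9,-4,0],"angular":[0,0,0],"claw":209},{"xyz":[0.9,-4,0],"angular":[0,0,0],"claw":209}]'
```

```text
time_s: 11.95
tool_pos: [568.8, 46.7, 160.1]
orientation: [0.994, 0.109, 0.001, 0.0]
wrist_force: [-4.4, -2.1, 10.8]
width: 0.184
grip_force: 29.8
time_s: 12.25
tool_pos: [569.7, 42.9, 160.0]
orientation: [0.994, 0.109, 0.001, 0.0]
wrist_force: [-3.6, -1.8, 11.2]
width: 0.187
grip_force: 29.8
```

```bash
python3 -m pendant '[{"xyz":[0.2,-1,0],"angular":[0,0,0],"claw":209},{"xyz":[0.4,-2,0],"angular":[0,0,0],"claw":209},{"xyz":[0.4,-2,0],"angular":[0,0,0],"claw":209}]'
python3 -m pendant '[{"xyz":[0.3,-1.3,0],"angular":[0,0,0],"claw":209},{"xyz":[0.3,-1.3,0],"angular":[0,0,0],"claw":209},{"xyz":[0.3,-1.3,0],"angular":[0,0,0],"claw":209}]'
```

```text
time_s: 12.55
tool_pos: [570.0, 41.0, 160.0]
orientation: [0.994, 0.109, 0.001, 0.0]
wrist_force: [-4.8, -0.3, 10.4]
width: 0.185
grip_force: 29.8
time_s: 12.85
tool_pos: [570.3, 39.7, 160.0]
orientation: [0.994, 0.109, 0.001, 0.0]
wrist_force: [-3.7, -1.7, 10.5]
width: 0.185
grip_force: 29.7
```

```bash
python3 -m pendant '[{"xyz":[0.2,-0.8,0],"angular":[0,0,0],"claw":209},{"xyz":[0.2,-0.8,0],"angular":[0,0,0],"claw":209}]'
python3 -m pendant '[{"xyz":[0.2,-0.8,0],"angular":[0,0,0],"claw":209},{"xyz":[0.2,-0.8,0],"angular":[0,0,0],"claw":209}]'
```

```text
time_s: 13.05
tool_pos: [570.4, 39.2, 159.9]
orientation: [0.994, 0.109, 0.001, -0.0]
wrist_force: [-4.4, 1.1, 10.5]
width: 0.184
grip_force: 29.7
time_s: 13.25
tool_pos: [570.4, 38.9, 159.7]
orientation: [0.994, 0.109, 0.0, -0.001]
wrist_force: [-6.2, 4.9, 9.7]
width: 0.184
grip_force: 29.7
```

```bash
python3 -m pendant '[{"xyz":[-0.3,1.4,0.2],"angular":[0,0,0],"claw":209},{"xyz":[-0.6,2.7,0.4],"angular":[0,0,0],"claw":209},{"xyz":[-0.6,2.7,0.4],"angular":[0,0,0],"claw":209}]'
```

```text
time_s: 13.55
tool_pos: [570.1, 41.0, 160.4]
orientation: [0.994, 0.109, 0.001, 0.0]
wrist_force: [-4.7, -1.3, 10.4]
width: 0.181
grip_force: 29.7
```

```bash
python3 -m pendant '[{"xyz":[-5.7,-1.2,-0.7],"angular":[0,0,0],"claw":209},{"xyz":[-9.7,-2.1,-1.6],"angular":[0,0,0],"claw":209},{"xyz":[-13.6,-3,-2.8],"angular":[0,0,0],"claw":209},{"xyz":[-17.4,-3.8,-4.4],"angular":[0,0,0],"claw":209},{"xyz":[-21,-4.6,-6.4],"angular":[0,0,0],"claw":209},{"xyz":[-21,-4.6,-6.4],"angular":[0,0,0],"claw":209}]'
```

```text
time_s: 14.15
tool_pos: [548.3, 36.4, 152.7]
orientation: [0.994, 0.109, -0.0, 0.0]
wrist_force: [3.4, 0.8, -1.1]
width: 0.183
grip_force: 28.7
```

```bash
python3 -m pendant '[{"xyz":[-3.4,-0.7,-2.2],"angular":[0,0,0],"claw":209},{"xyz":[-6.6,-1.4,-4.8],"angular":[0,0,0],"claw":209},{"xyz":[-9.7,-2.1,-7.6],"angular":[0,0,0],"claw":209},{"xyz":[-12.5,-2.7,-10.7],"angular":[0,0,0],"claw":209},{"xyz":[-12.5,-2.7,-10.7],"angular":[0,0,0],"claw":209}]'
```

```text
time_s: 14.65
tool_pos: [535.5, 33.7, 141.9]
orientation: [0.994, 0.109, -0.001, 0.0]
wrist_force: [0.5, -0.9, 2.9]
width: 0.182
grip_force: 28.6
```

```bash
python3 -m pendant '[{"xyz":[-1.3,-0.3,-1.6],"angular":[0,0,0],"claw":209},{"xyz":[-2.5,-0.5,-3.3],"angular":[0,0,0],"claw":209},{"xyz":[-3.6,-0.8,-5],"angular":[0,0,0],"claw":209},{"xyz":[-4.7,-1,-6.8],"angular":[0,0,0],"claw":209},{"xyz":[-4.7,-1,-6.8],"angular":[0,0,0],"claw":209}]'
```

```text
time_s: 15.15
tool_pos: [531.2, 32.8, 135.2]
orientation: [0.994, 0.109, -0.0, -0.0]
wrist_force: [0.3, -0.8, 1.6]
width: 0.184
grip_force: 28.7
```

```bash
python3 -m pendant '[{"xyz":[-1,-0.2,-1.9],"angular":[0,0,0],"claw":209},{"xyz":[-1.9,-0.4,-3.7],"angular":[0,0,0],"claw":209},{"xyz":[-2.7,-0.6,-5.6],"angular":[0,0,0],"claw":209},{"xyz":[-3.4,-0.8,-7.2],"angular":[0,0,0],"claw":209},{"xyz":[-3.4,-0.8,-7.2],"angular":[0,0,0],"claw":209}]'
```

```text
time_s: 15.65
tool_pos: [529.6, 32.2, 130.0]
orientation: [0.994, 0.109, 0.003, 0.0]
wrist_force: [4.5, 0.8, 12.9]
width: 0.185
grip_force: 29.4
```

```bash
python3 -m pendant '[{"xyz":[0.3,0,0.6],"angular":[0,0,0],"claw":205},{"xyz":[0.3,0,0.6],"angular":[0,0,0],"claw":195},{"xyz":[0.3,0,0.6],"angular":[0,0,0],"claw":170},{"xyz":[0.3,0,0.6],"angular":[0,0,0],"claw":130},{"xyz":[0.3,0,0.6],"angular":[0,0,0],"claw":130},{"xyz":[0.3,0,0.6],"angular":[0,0,0],"claw":130},{"xyz":[0.3,0,30],"angular":[0,0,0],"claw":130},{"xyz":[0.3,0,75],"angular":[0,0,0],"claw":130},{"xyz":[0.3,0,100],"angular":[0,0,0],"claw":130},{"xyz":[0.3,0,100],"angular":[0,0,0],"claw":130},{"xyz":[0.3,0,100],"angular":[0,0,0],"claw":130}]'
python3 - <<'E'
from h import *
import cv2
np.set_printoptions(precision=1,suppress=True)
print(camera_info('wrist')); cv2.imwrite('pics/w4.png',get_image('wrist')[:,:,::-1])
E
```

```text
time_s: 16.75
tool_pos: [528.3, 32.0, 228.1]
orientation: [0.994, 0.109, 0.0, 0.0]
wrist_force: [-0.2, -0.5, -0.3]
width: 0.486
grip_force: 0.0
{'fx': 266.22850664713945, 'fy': 266.22850664713945, 'cx': 253.46960656687546, 'cy': 187.8159152441076, 'k1': -0.0006002543791171657, 'xyz': array([596.1,  46.9, 370.5]), 'rotation': array([-0.1,  0.1, -0.6,  0.8])}
```

View pics/w4.png

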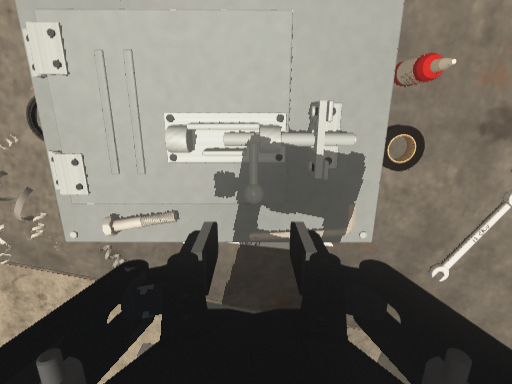

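The rod stands through the strike (tip at (355,139)) and the handle is down with the knob at (254,193). I'll confirm it is fully down by a light press with the shut fingers.

```bash
python3 -m pendant '[{"xyz":[0.5,0,0],"angular":[0,0,0],"claw":255},{"xyz":[0.5,0,0],"angular":[0,0,0],"claw":255},{"xyz":[0.5,0,0],"angular":[0,0,0],"claw":255},{"xyz":[0.5,0,0],"angular":[0,0,0],"claw":255},{"xyz":[0.5,0,0],"angular":[0,0,0],"claw":255},{"xyz":[0.5,0,-30],"angular":[0,0,0],"claw":255},{"xyz":[0.5,0,-55],"angular":[0,0,0],"claw":255},{"xyz":[0.5,0,-65],"angular":[0,0,0],"claw":255},{"xyz":[0.5,0,-66],"angular":[0,0,0],"claw":255},{"xyz":[0.5,0,-67],"angular":[0,0,0],"claw":255},{"xyz":[0.5,0,-67],"angular":[0,0,0],"claw":255}]'
python3 -m pendant '[{"xyz":[0,0,-1],"angular":[0,0,0],"claw":255},{"xyz":[0,0,-2],"angular":[0,0,0],"claw":255},{"xyz":[0,0,-3],"angular":[0,0,0],"claw":255},{"xyz":[0,0,-3],"angular":[0,0,0],"claw":255}]'
```

```text
time_s: 17.9
tool_pos: [529.3, 32.0, 162.4]
orientation: [0.994, 0.109, 0.001, 0.0]
wrist_force: [0.9, 0.1, 0.4]
width: -0.004
grip_force: 0.0
time_s: 18.3
tool_pos: [528.8, 32.0, 158.2]
orientation: [0.994, 0.109, -0.0, -0.0]
wrist_force: [1.1, 0.1, -0.4]
width: -0.002
grip_force: 0.0
```

```bash
python3 -m pendant '[{"xyz":[0,0,-0.8],"angular":[0,0,0],"claw":255},{"xyz":[0,0,-1.5],"angular":[0,0,0],"claw":255},{"xyz":[0,0,-1.5],"angular":[0,0,0],"claw":255}]'
python3 -m pendant '[{"xyz":[0,0,-0.8],"angular":[0,0,0],"claw":255},{"xyz":[0,0,-1.5],"angular":[0,0,0],"claw":255},{"xyz":[0,0,-1.5],"angular":[0,0,0],"claw":255}]'
```

```text
time_s: 18.6
tool_pos: [529.0, 32.0, 157.2]
orientation: [0.994, 0.109, 0.0, 0.0]
wrist_force: [-2.7, -0.3, 6.1]
width: 0.002
grip_force: 2.7
time_s: 18.9
tool_pos: [529.1, 31.9, 156.2]
orientation: [0.994, 0.109, 0.001, 0.0]
wrist_force: [-3.6, -0.7, 10.2]
width: -0.001
grip_force: 5.2
```

Contact at z≈157.5, the height expected for the handle fully down. Retracting and handing in.

```bash
python3 -m pendant '[{"xyz":[0,0,5],"angular":[0,0,0],"claw":255},{"xyz":[0,0,50],"angular":[0,0,0],"claw":255},{"xyz":[0,0,95],"angular":[0,0,0],"claw":255},{"xyz":[0,0,95],"angular":[0,0,0],"claw":255},{"xyz":[0,0,95],"angular":[0,0,0],"claw":255},{"xyz":[0,0,95],"angular":[0,0,0],"claw":255}]'
python3 - <<'E'
from h import *
import cv2
W=camera_info('wrist');im=get_image('wrist');cv2.imwrite('pics/w5.png',im[:,:,::-1])
d=cv2.absdiff(cv2.imread('pics/w4.png'),cv2.imread('pics/w5.png'))[100:210,150:370];print(d.mean())
print(finish_job())
E
```

```text
time_s: 19.5
tool_pos: [528.5, 32.0, 249.1]
orientation: [0.994, 0.109, -0.001, -0.0]
wrist_force: [0.9, 0.6, 0.4]
width: 0.001
grip_force: 0.0
17.715619834710743
the job is handed in; nothing more can be done
None
```

The hatch looks bolted shut: the bolt went through the strike to its end stop, I backed it about 2 mm to the shut notch, and the handle felt fully down. The arm let go and drew clear, and I handed the job in at about 20 s; no verdict was returned.

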